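# Close up the coffee corner

### The job

Breakfast is over, so close up the coffee corner: with the fingertips, push both open coffee-pod drawers fully shut and push the red lid of the cutlery box down until it lies flat. Only push: do not grip or lift anything and do not slam the drawers or the lid. Leave the box where it stands and do not disturb the crockery and jars around the work.

Things in the scene. Friction and masses are not known exactly. Their poses are not given: they have to be found in the camera images.
- pod_unit: Fixed low black drawer unit for coffee pods, 270 deep (x) x 280 wide (y) x 90 high. Origin on the counter under the middle of its front plane (the plane in which the outer faces of the shut drawer fronts lie). Its x axis points into the unit, away from the robot (the direction in which the drawers are pushed shut), its y axis to the left, z up. It may be turned up to 0.22 rad and stand on either side of the counter. A cup and a sugar shaker stand on top of it.
- drawer_left (a joint): Slide of the left drawer (+y half of the unit; red and brass pods): 0 = shut, value in m = how far it stands out towards the robot, at most 0.12. About 2 N of friction; it stays where it is left. Starts open by 0.035 to 0.085.
- drawer_left_front (a point): Centre of the outer face of the left drawer's plain wooden front, 134 wide x 78 high x 12 thick, 46 above the counter; axes as the unit's. It moves with the drawer.
- drawer_left_panel (a point): Middle of the thickness of the same left front panel (6 behind the outer face).
- drawer_right (a joint): Slide of the right drawer (-y half of the unit; green and copper pods): 0 = shut, value in m = how far it stands out towards the robot, at most 0.12. About 2 N of friction; it stays where it is left. Starts open by 0.035 to 0.085.
- drawer_right_front (a point): Centre of the outer face of the right drawer's plain wooden front, 134 wide x 78 high x 12 thick, 46 above the counter; axes as the unit's. It moves with the drawer.
- drawer_right_panel (a point): Middle of the thickness of the same right front panel (6 behind the outer face).
- spoon_box: White cutlery box with teaspoons, 120 (x) x 190 (y) x 100 high, 2.2 kg, standing loose on the counter. Origin on the counter under the middle of its far (+x) wall, straight below the hinge, so the box reaches 120 from it towards -x; z up; the lid's hinge runs along its far (+x) upper edge, parallel to y.
- box_lid (a joint): Hinge of the box's red lid, rad: 0 = flat shut, about 1.57 = upright; starts raised, 0.9 to 1.5. Stiff hinge (about 0.17 N m): the lid stays at whatever angle it is left and must be pressed all the way down.
- box_lid_hinge (a point): Middle of the lid's hinge line, on the box's far upper edge, 100 above the counter; axes as the box's. The lid is a flat plate 131 from hinge to free edge, 196 wide, 8 thick; shut, it lies from this point towards the box's -x, its upper (outer) face 9 above the hinge line and its free edge 11 past the box's front wall. Open, its outer face looks away from the robot.
- box_lid_mid (a point): Centre of the lid plate; x from free edge to hinge, y along the hinge, z out of its outer face.
- mug_mid (a point): Bystander: white mug, 80 across, 90 high, centre half-way up.
- shaker_mid (a point): Bystander: glass sugar shaker with steel top, 62 across, 135 high, standing on top of the drawer unit, near its half height.
- milk_jug_mid (a point): Bystander: steel milk jug, 80 across, 110 high, half-way up.
- sweetener_mid (a point): Bystander: white jar with green cap, 70 across, 130 high, half-way up.
- saucer_mid (a point): Bystander: white plate, 140 across, 18 high, half-way up.
- cup_mid (a point): Bystander: white cup, 72 across, 65 high, standing on top of the drawer unit, half-way up.
There are look-alikes about, which are no part of the job. Of the things that look like the part that bears saucer_mid, the larger one is meant. Leave any pink look-alike of the spoon_box alone.

How it is judged:
By the outcome, as a careful person would: the job done as asked, in the order asked, and still so for the second after the job is handed in, with the robot touching nothing.
It also fails if it takes over 61 s, if anything falls off the work surface, if the arm or the gripper's body presses on something with over 40 N, if the wrist force passes 120 N, or if a joint passes its speed limit or range.

### The arm

A 6-joint arm with a two-finger parallel gripper is mounted at the origin on the work surface. World frame = base frame: x ahead of the robot, y to its left, z up, the work surface at z = 0. Lengths are in m, angles in rad, forces in N, time in s.
With the tool pointing down it reaches from about 0.25 to 0.775 m from the base axis. Payload 4 kg.
Tool frame: the origin (TCP) lies at the very end of the fingers, on their centre line; the grasp point (between the pads) lies 19 mm behind it; z points along the fingers, y is the direction in which the jaws open and shut (so a half turn about z gives the same grasp; the last joint's range is limited). The gripper opens to 94 mm and grips with 3 to 60 N. Pads are 16 mm wide; open, the fingers measure 119 mm over their backs; the gripper's body (75 mm by 177 mm) begins 78 mm behind the grasp point.
Start: joints at [-1.427, 0.087, 1.371, -0, 1.684, -0.103], TCP at [0.134, -0.533, 0.206] pointing down, gripper open.
Joint ranges: [-3.1, 3.1], [-0.76, 2.03], [0.27, 2.55], [-1.08, 4.22], [0.17, 2.65], [-2.57, 2.57]. Speed limits (rad/s): [2.79, 2.79, 3.14, 3.14, 3.14, 3.14].

### API

Orientations are given as a unit quaternion [w, x, y, z].
In Python, from cell import manip gives the robot as it stands. The module is installed in compiled form; this text tells all that it offers.
- The arm moves only by the tool servo_tool, never from a script. Its argument "motion" is a list of rows, each a list of 3 entries, a list of its own where there are three numbers: the gripper's target within -1 to 1 (shut at 1, half-way at 0, fully open at -1), then the shift along the tool's x, y, z in m, then the turn about the tool's z in degrees. A call has 1 to 12 rows; each row shifts and turns the pose as measured when the row begins, along the tool's axes as they then stand; what a row does not reach is not made up. A row lasts 1/10 s, in which the tool goes at most 50 mm and 8.59 degrees, less where a joint would pass 70% of its speed; a pose out of reach is approached as far as the arm can. A call is refused whole if a number of a shift passes 0.05 or a number of a turn 8.59, either way. A call with a gripper value outside its range is refused whole. The fingers move at their own pace and stop on an object; "force" is the grip in N (left out, the last holds). Time passes only in rows, so rows that do not move let the fingers close. It gives the time, the measured TCP pose, the force and the opening at its end, in the units of the state.
- manip.get_obs(): the state, without advancing time (a new reading comes with each control period).
- manip.snapshot(name): name is "scene" or "top"; returns a dict with "img" (400x640x3 uint8, red, green, blue), "vfov" (degrees; the focal length in pixels is half the picture's height over the tangent of half this angle, whatever the lens; pixels are square), "cx", "cy" (the principal point, pixels), "R" (3x3) and "t" (3): a world point X has camera coordinates R X + t. Camera axes: x right, y down, z forward; pixel columns grow to the right and rows downward; lengths in m; the calibration is good to about 2 mm. A picture is of the moment at which its call begins. There is no depth.
- manip.hand_in(): hands the job in, once; it reports no verdict.
Trained networks look in a picture, given as the dict that the camera call returned (one of the last four; its "shot" number tells which), for a name from the list of things; names that differ only in an ending like _2 or _b are one class to them, and where a whole thing is asked for, a point or a joint stands for the part that bears it (a point fixed in the world has none). Each returns a list of dicts, best first, with "conf" (0 to 1); they miss things now and then, are a little off and sometimes report something else, mostly with a low value. They report only what shows in the picture. A call takes as long as a camera call. They do not tell look-alikes from the thing itself.
- manip.masks_of(picture, query): "pixels" (400x640 bool, what is visible of it) and "extent" ([left, top, right, bottom] in pixels, round what is visible of it).
- manip.pinpoint(picture, query): "xy" ([column, row] in pixels: a listed point, or the origin of a listed thing).
The state is a dict: "time": time; "joints": joint angles; "dq": joint speeds; "tau": joint torques, N m; "ee_pos": TCP position; "eef_rot": TCP orientation; "wrist_force": force on the tool from outside, world axes, zero at the start; "ft_torque": the same for the moment, N m; "width": opening from 0.0 (shut) to 1.0 (fully open).
Only numpy, scipy, OpenCV 4.12 (cv2) and the standard library are available. Lean on these libraries where they do the work, as an engineer would, in place of code of your own. Each camera call takes 0.05 s, during which the arm holds its last target. There are 200 camera calls.

## Working session

There is one attempt and no reset: what is moved stays moved. The work goes in short steps, Python scripts to look and compute and a tool call to move; the robot and the scene stay as the last step left them, time stands still between calls to the robot, and variables do not carry over. Pictures are saved under pics/ and viewed, about 8 in all and at most 12, crops included, and the job is handed in when it is done.

Besides the shell and the picture viewer there is one more tool, called after "Emit:" as name(argument=value, ...), one argument or row to a line, values as JSON. servo_tool: Moves the arm, as the interface text tells. Its arguments: {"type":"object","properties":{"motion":{"type":"array","items":{"type":"array"}},"force":{"type":"number"}},"required":["motion"]}

```bash
mkdir -p pics; cat > h.py <<'E'
import numpy as np, cv2
from cell import manip
def foc(p): return p["img"].shape[0]/2/np.tan(np.radians(p["vfov"])/2)
def ray(p,uv):
    R=np.array(p["R"]);t=np.array(p["t"]);f=foc(p)
    d=R.T@np.array([(uv[0]-p["cx"])/f,(uv[1]-p["cy"])/f,1]);return -R.T@t,d
def onz(p,uv,z):
    c,d=ray(p,uv);return c+d*(z-c[2])/d[2]
def tri(o):
    A=0;b=0
    for p,uv in o:
        c,d=ray(p,uv);d=d/np.linalg.norm(d);M=np.eye(3)-np.outer(d,d);A=A+M;b=b+M@c
    return np.linalg.solve(A,b)
def proj(p,X):
    c=np.array(p["R"])@X+np.array(p["t"]);return np.array([p["cx"],p["cy"]])+foc(p)*c[:2]/c[2]
def save(p,n): cv2.imwrite("pics/"+n,p["img"][:,:,::-1])
E
python3 - <<'E'
from h import *
np.set_printoptions(precision=3,suppress=True)
s=manip.snapshot("scene");t=manip.snapshot("top")
save(s,"s0.png");save(t,"t0.png")
for n in "pod_unit drawer_left_front drawer_right_front spoon_box box_lid_hinge box_lid_mid mug_mid shaker_mid milk_jug_mid sweetener_mid saucer_mid cup_mid".split():
    a=manip.pinpoint(s,n);b=manip.pinpoint(t,n)
    print(n,[(np.round(x["xy"]),round(x["conf"],2)) for x in a],[(np.round(x["xy"]),round(x["conf"],2)) for x in b])
    if a and b: print("   ",tri([(s,a[0]["xy"]),(t,b[0]["xy"])]))
print(manip.get_obs())
E
```

```text
pod_unit [(array([272., 208.]), 0.71)] [(array([356., 201.]), 0.93), (array([350., 160.]), 0.69)]
    [ 0.553 -0.169  0.015]
drawer_left_front [(array([296., 192.]), 0.64), (array([272., 208.]), 0.34)] [(array([339., 212.]), 0.8)]
    [ 0.504 -0.094  0.064]
drawer_right_front [(array([263., 181.]), 0.7)] [(array([404., 261.]), 0.73), (array([371., 222.]), 0.58), (array([356., 204.]), 0.56), (array([443., 215.]), 0.29)]
    [ 0.28  -0.358 -0.07 ]
spoon_box [(array([388., 298.]), 0.97), (array([368., 238.]), 0.64)] [(array([253., 142.]), 0.88), (array([272., 190.]), 0.85)]
    [ 0.822  0.282 -0.023]
box_lid_hinge [(array([368., 210.]), 0.92), (array([391., 272.]), 0.62)] [(array([250., 130.]), 0.92), (array([272., 189.]), 0.9)]
    [0.8   0.222 0.274]
box_lid_mid [(array([377., 256.]), 0.87), (array([369., 195.]), 0.79)] [(array([260., 144.]), 0.96), (array([270., 188.]), 0.47)]
    [0.786 0.233 0.098]
mug_mid [(array([428., 185.]), 0.68)] [(array([227., 256.]), 0.61), (array([336., 213.]), 0.53)]
    [0.32  0.368 0.048]
shaker_mid [(array([263., 202.]), 0.91)] [(array([350., 159.]), 0
[... 287 characters left out ...]
]), 0.78), (array([207., 166.]), 0.72)] [(array([347., 162.]), 0.62), (array([404., 259.]), 0.59), (array([444., 256.]), 0.58)]
    [ 0.694 -0.147  0.272]
cup_mid [(array([219., 204.]), 0.7), (array([430., 187.]), 0.66)] [(array([383., 164.]), 0.48)]
    [ 0.696 -0.279  0.123]
{'time': 1.3, 'joints': array([-1.427,  0.087,  1.371, -0.   ,  1.684, -0.103]), 'dq': array([0.001, 0.002, 0.001, 0.001, 0.002, 0.001]), 'tau': array([  0.001, -34.004, -30.259,   0.072,   0.024,   0.   ]), 'ee_pos': array([ 0.134, -0.533,  0.206]), 'eef_rot': array([ 0.   ,  0.992,  0.123, -0.   ]), 'wrist_force': array([ 0.043, -0.421,  0.652]), 'ft_torque': array([0.021, 0.043, 0.026]), 'width': 1.0016879150751632}
```

View pics/s0.png

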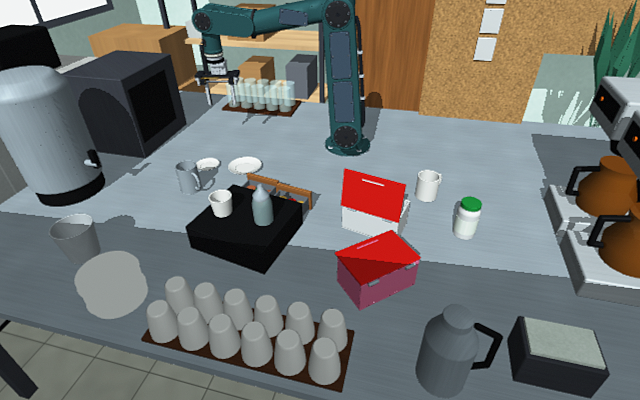

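View pics/t0.png

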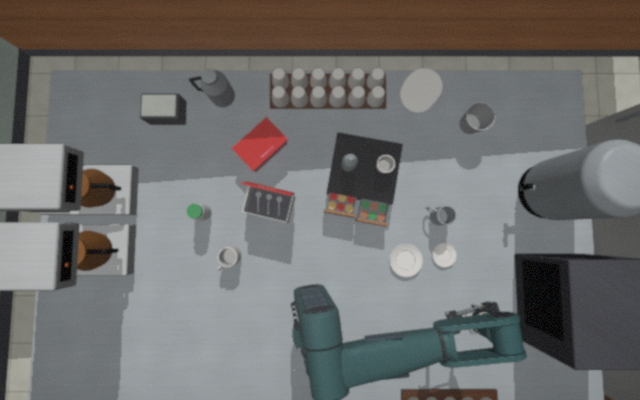

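The top view shows the pod unit at about (365,170) with its drawer fronts near row 215. The white box with the raised red lid is at (270,200), the pink look-alike at (260,143), the plate at (406,261) and the mug at (228,258). I'll zoom in for corners.

```bash
python3 - <<'E'
from h import *
np.set_printoptions(precision=3,suppress=True)
t=manip.snapshot("top");s=manip.snapshot("scene")
c=t["img"][125:235,235:425,::-1];cv2.imwrite("pics/t1.png",cv2.resize(c,None,fx=4,fy=4,interpolation=cv2.INTER_CUBIC))
c=s["img"][150:280,180:420,::-1];cv2.imwrite("pics/s1.png",cv2.resize(c,None,fx=3.3,fy=3.3,interpolation=cv2.INTER_CUBIC))
for n,p in (("t",t),("s",s)): print(n,foc(p),ray(p,(320,200)),p["cx"],p["cy"])
print("px", onz(t,(320,200),0)-onz(t,(321,200),0))
E
```

```text
t 377.2864590418507 (array([ 0.43 , -0.009,  1.642]), array([ 0.078, -0.005, -0.997])) 319.07876128683995 194.78303383405566
s 384.90533871026076 (array([1.561, 0.279, 0.871]), array([-0.772, -0.204, -0.603])) 312.88796628072225 195.22400186707566
px [-0.     0.004  0.   ]
```

View pics/t1.png

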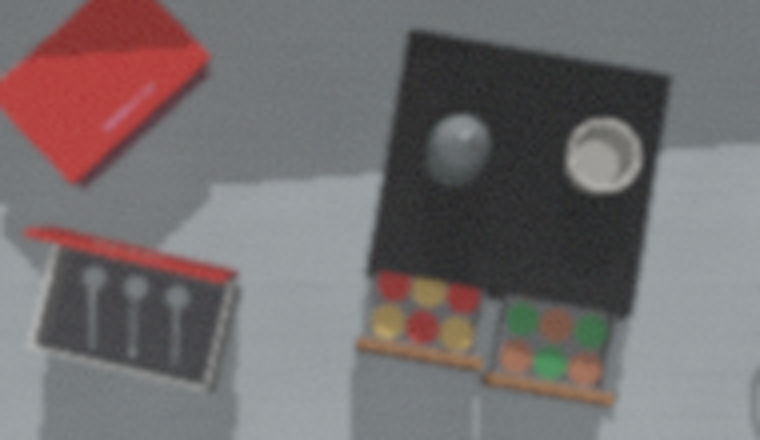

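View pics/s1.png

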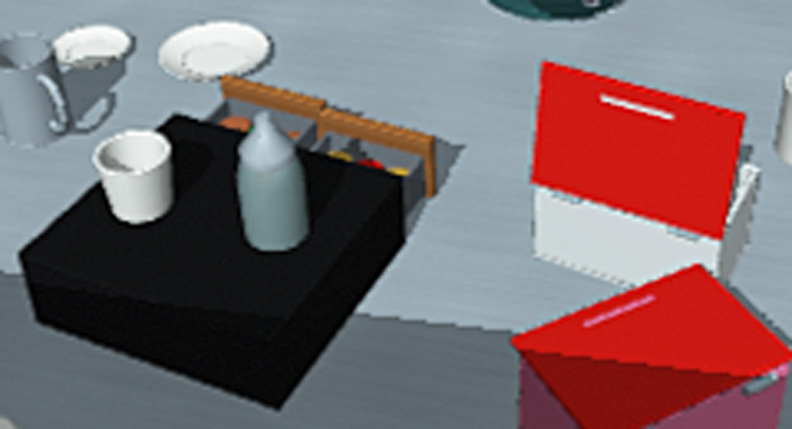

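Crop pixels: the unit's top corners are (410,30), (670,75), (370,273) and (630,315). The left front's lower edge runs (357,347)–(480,367) and the right one's (487,382)–(612,402). The box front rim runs (28,345)–(210,390). In the scene crop the lid is at (543,62), (745,115), (722,238) and (533,183).

```bash
python3 - <<'E'
from h import *
np.set_printoptions(precision=3,suppress=True)
t=manip.snapshot("top");s=manip.snapshot("scene")
T=lambda x,y:(x/4+235-.375,y/4+125-.375)
S=lambda x,y:(x/3.3+180-.35,y/3.3+150-.35)
def L(n,z,a): 
    P=[onz(t,T(*q),z) for q in a]; print(n,*[p[:2] for p in P]); return P
U=L("unit FL FR NL NR",.09,[(410,30),(670,75),(370,273),(630,315)])
a=lambda v:np.arctan2(v[1],v[0])
print("yaws",a(U[0]-U[2]),a(U[1]-U[3]),a(U[2]-U[3])-np.pi/2,a(U[0]-U[1])-np.pi/2)
l=L("left front",.085,[(357,347),(480,367)]);r=L("right front",.085,[(487,382),(612,402)])
print("yaw",a(l[0]-l[1])-np.pi/2,a(r[0]-r[1])-np.pi/2)
B=L("box front rim",.1,[(28,345),(210,390)]);print("yaw",a(B[0]-B[1])-np.pi/2,np.linalg.norm(B[0]-B[1]))
# fit box yaw, x,y, lid angle: match projected points
from scipy.optimize import least_squares
def box(q,X):
    c,si=np.cos(q[2]),np.sin(q[2]);X=np.array(X);return np.array([q[0]+c*X[0]-si*X[1],q[1]+si*X[0]+c*X[1],X[2]])
def lid(q,u,y,w): # u from hinge, w outward height
    return box(q,[-u*np.cos(q[3])+w*np.sin(q[3]),y,.1+u*np.sin(q[3])+w*np.cos(q[3])])
def res(q):
    e=[proj(t,box(q,[-.12,.095,.1]))-T(28,345),proj(t,box(q,[-.12,-.095,.1]))-T(210,390)]
    # scene: viewed from far side: left in picture = -y
    for u,y,px in((.131,-.098,(543,62)),(.131,.098,(745,115)),(0,-.098,(533,183)),(0,.098,(722,238))):
        e.append(proj(s,lid(q,u,y,.009))-S(*px))
    return np.ravel(e)
o=least_squares(res,[.6,.18,-.2,1.3],loss="soft_l1");print(o.x,res(o.x))
print("free edge",lid(o.x,.131,0,.005))
for n in "mug_mid sweetener_mid saucer_mid".split():
    print(n,[np.round(onz(t,x["xy"],.05),3) for x in manip.pinpoint(t,n)])
E
```

```text
unit FL FR NL NR [ 0.837 -0.089] [ 0.789 -0.361] [ 0.581 -0.046] [ 0.538 -0.314]
yaws -0.16445587539218195 -0.18229599918221293 -0.16085787222019698 -0.17435621596948736
left front [ 0.505 -0.033] [ 0.484 -0.16 ]
right front [ 0.469 -0.167] [ 0.448 -0.295]
yaw -0.1612824482744979 -0.1586330630949857
box front rim [0.506 0.304] [0.46  0.117]
yaw -0.24153514536893828 0.19180694177908736
[ 0.599  0.186 -0.223  1.413] [-0.459  0.801 -0.675 -0.148 -0.459 -0.083  0.217 -0.235 -1.045 -0.052
  0.068  0.73 ]
free edge [0.584 0.19  0.23 ]
mug_mid [array([0.314, 0.37 , 0.05 ])]
sweetener_mid [array([0.504, 0.492, 0.05 ]), array([ 0.488, -0.55 ,  0.05 ])]
saucer_mid [array([ 0.295, -0.376,  0.05 ]), array([ 0.324, -0.544,  0.05 ])]
```

Emit:
servo_tool(
  motion=[
    [1,[0,0,-0.01],7.9],
    [1,[0,0,-0.01],7.9],
    [1,[0,0,0],7.8],
    [1,[0,0,0],0],
  ],
  force=20,
)

```text
time: 2.05
ee_pos: [0.1344, -0.5331, 0.2258]
eef_rot: [-0.0, 0.996, -0.09, -0.0]
wrist_force: [-0.1, 0.1, 0.2]
width: 0.701
```

```bash
cat >> h.py <<'E'
UO=np.array([.548,-.178]);UY=-.165
def unit(x,y): return UO+np.array([np.cos(UY)*x-np.sin(UY)*y,np.sin(UY)*x+np.cos(UY)*y])
def rel(W):
    from scipy.spatial.transform import Rotation as Ro
    o=manip.get_obs();q=o["eef_rot"];R=Ro.from_quat([q[1],q[2],q[3],q[0]])
    x=R.as_matrix()[:,0]
    print("t",round(o["time"],2),"ee",o["ee_pos"].round(4),"yaw",round(np.arctan2(x[1],x[0]),3),"w",round(o["width"],2),"F",o["wrist_force"].round(1))
    for w in W: print("shift to",np.round(w,3),R.inv().apply(np.array(w)-o["ee_pos"]).round(4))
E
python3 - <<'E'
from h import *
rel([[*unit(-.125,.07),.2],[*unit(-.135,-.068),.2]])
t=manip.snapshot("top")
for q in((235,160),(254,167),(288,134)): print(onz(t,q,.1).round(3))
E
```

```text
t 2.05 ee [ 0.1344 -0.5331  0.2258] yaw -0.18 w 0.7 F [-0.1  0.1  0.2]
shift to [ 0.436 -0.088  0.2  ] [ 0.2173 -0.4915  0.0262]
shift to [ 0.404 -0.223  0.2  ] [ 0.2094 -0.3534  0.026 ]
[0.717 0.335 0.1  ]
[0.688 0.256 0.1  ]
[0.827 0.116 0.1  ]
```

Emit:
servo_tool(
  motion=[
    [1,[0.018,-0.041,0],0],
    [1,[0.018,-0.041,0],0],
    [1,[0.018,-0.041,0],0],
    [1,[0.018,-0.041,0],0],
    [1,[0.018,-0.041,0],0],
    [1,[0.018,-0.041,0],0],
    [1,[0.018,-0.041,0],0],
    [1,[0.018,-0.041,0],0],
    [1,[0.018,-0.041,0],0],
    [1,[0.018,-0.041,0],0],
    [1,[0.018,-0.041,0],0],
    [1,[0.018,-0.041,0],-0.8],
  ],
)

```text
time: 3.3
ee_pos: [0.4341, -0.0695, 0.2238]
eef_rot: [-0.001, 0.998, -0.069, 0.001]
wrist_force: [0.5, -0.9, 0.5]
width: 0.004
```

```bash
python3 - <<'E'
from h import *
rel([[*unit(-.125,.07),.045]])
E
```

```text
t 3.3 ee [ 0.4341 -0.0695  0.2238] yaw -0.138 w 0.0 F [ 0.5 -0.9  0.5]
shift to [ 0.436 -0.088  0.045] [0.0042 0.0188 0.1787]
```

Emit:
servo_tool(
  motion=[
    [1,[0,0.006,0.03],1.5],
    [1,[0,0.006,0.036],0],
    [1,[0,0.005,0.036],0],
    [1,[0,0,0.036],0],
    [1,[0,0,0.036],0],
    [1,[0,0,0.004],0],
    [1,[0,0,0],0],
  ],
)

```text
time: 4.0
ee_pos: [0.4368, -0.0779, 0.0419]
eef_rot: [-0.002, 0.998, -0.064, 0.004]
wrist_force: [1.2, 0.3, 0.1]
width: 0.002
```

```bash
python3 - <<'E'
from h import *
rel([[*unit(-.066,.07),.045],[*unit(0,.07),.045]])
s=manip.snapshot("scene");t=manip.snapshot("top")
a=cv2.resize(t["img"][130:260,240:440,::-1],None,fx=4,fy=4,interpolation=cv2.INTER_CUBIC)
cv2.imwrite("pics/t2.png",a)
E
```

```text
t 4.0 ee [ 0.4368 -0.0779  0.0419] yaw -0.128 w 0.0 F [1.2 0.3 0.1]
shift to [ 0.494 -0.098  0.045] [ 0.0598  0.0127 -0.0027]
shift to [ 0.559 -0.109  0.045] [ 0.1257  0.0152 -0.0022]
```

View pics/t2.png

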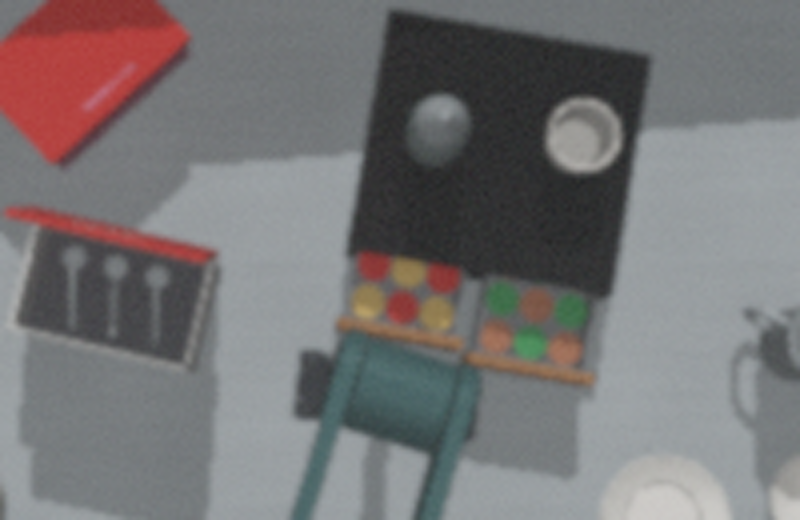

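The gripper stands just in front of the left drawer front and everything else is unmoved. Now I'll push gently.

Emit:
servo_tool(
  motion=[
    [1,[0.01,0.006,-0.002],2],
    [1,[0.01,0.005,0],0],
    [1,[0.01,0.002,0],0],
    [1,[0.008,0,0],0],
    [1,[0.006,0,0],0],
    [1,[0.006,0,0],0],
    [1,[0.006,0,0],0],
    [1,[0.006,0,0],0],
    [1,[0.006,0,0],0],
    [1,[0.006,0,0],0],
    [1,[0.006,0,0],0],
    [1,[0.006,0,0],0],
  ],
)

```text
time: 5.3
ee_pos: [0.5298, -0.1094, 0.0531]
eef_rot: [0.001, 0.997, -0.083, 0.008]
wrist_force: [-3.0, -0.7, 0.6]
width: 0.004
```

```bash
python3 - <<'E'
from h import *
rel([[*unit(0,.07),.045]])
E
```

```text
t 5.3 ee [ 0.5298 -0.1094  0.0531] yaw -0.165 w 0.0 F [-3.  -0.7  0.6]
shift to [ 0.559 -0.109  0.045] [ 0.0291 -0.0053  0.0086]
```

Emit:
servo_tool(
  motion=[
    [1,[0.004,0,0.002],0],
    [1,[0.004,0,0.002],0],
    [1,[0.003,0,0.001],0],
    [1,[0.003,0,0],0],
    [1,[0.003,0,0],0],
    [1,[0.002,0,0],0],
  ],
)

```text
time: 5.9
ee_pos: [0.5508, -0.1123, 0.0479]
eef_rot: [0.0, 0.997, -0.082, 0.008]
wrist_force: [-2.1, 0.4, 1.2]
width: 0.003
```

Emit:
servo_tool(
  motion=[
    [1,[0.002,0,0],0],
    [1,[0.002,0,0],0],
    [1,[0.002,0,0],0],
  ],
)

```text
time: 6.2
ee_pos: [0.5524, -0.1126, 0.048]
eef_rot: [-0.0, 0.997, -0.083, 0.002]
wrist_force: [-8.3, 1.0, 4.6]
width: 0.005
```

Emit:
servo_tool(
  motion=[
    [1,[0.002,0,0],0],
    [1,[0.002,0,0],0],
  ],
)

```text
time: 6.4
ee_pos: [0.5522, -0.1126, 0.0481]
eef_rot: [-0.001, 0.997, -0.083, -0.003]
wrist_force: [-8.1, 0.9, 4.8]
width: 0.003
```

Emit:
servo_tool(
  motion=[
    [1,[0.004,0,0],0],
    [1,[-0.01,0,0],0],
    [1,[-0.03,0,0],0],
    [1,[-0.04,0,0],0],
    [1,[-0.04,0,0],0],
    [1,[-0.01,0.02,0],0],
    [1,[0,0.04,0],0],
    [1,[0,0.04,0],0],
    [1,[0,0.03,0],0],
    [1,[0,0,0],0],
  ],
)

```text
time: 7.4
ee_pos: [0.4031, -0.2217, 0.0503]
eef_rot: [0.001, 0.997, -0.08, 0.004]
wrist_force: [0.8, 1.1, 0.4]
width: 0.001
```

```bash
python3 - <<'E'
from h import *
rel([[*unit(-.0795,-.068),.045],[*unit(0,-.068),.045]])
E
```

```text
t 7.4 ee [ 0.4031 -0.2217  0.0503] yaw -0.161 w 0.0 F [0.8 1.1 0.4]
shift to [ 0.458 -0.232  0.045] [0.0562 0.0013 0.0057]
shift to [ 0.537 -0.245  0.045] [0.1357 0.0016 0.0063]
```

Emit:
servo_tool(
  motion=[
    [1,[0.015,0,0.002],0],
    [1,[0.015,0,0.002],0],
    [1,[0.008,0,0.001],0],
    [1,[0.006,0,0],0],
    [1,[0.006,0,0],0],
    [1,[0.006,0,0],0],
    [1,[0.006,0,0],0],
    [1,[0.006,0,0],0],
    [1,[0.006,0,0],0],
    [1,[0.006,0,0],0],
    [1,[0.006,0,0],0],
    [1,[0.006,0,0],0],
  ],
)

```text
time: 8.6
ee_pos: [0.497, -0.2354, 0.0458]
eef_rot: [0.001, 0.997, -0.081, 0.003]
wrist_force: [-3.1, -1.2, 0.5]
width: 0.003
```

```bash
python3 - <<'E'
from h import *
rel([[*unit(-.007,-.068),.045]])
E
```

```text
t 8.6 ee [ 0.497  -0.2354  0.0458] yaw -0.162 w 0.0 F [-3.1 -1.2  0.5]
shift to [ 0.53  -0.244  0.045] [0.0338 0.0031 0.001 ]
```

Emit:
servo_tool(
  motion=[
    [1,[0.005,0,0],0],
    [1,[0.005,0,0],0],
    [1,[0.005,0,0],0],
    [1,[0.004,0,0],0],
    [1,[0.003,0,0],0],
    [1,[0.003,0,0],0],
  ],
)

```text
time: 9.2
ee_pos: [0.5243, -0.2398, 0.0457]
eef_rot: [0.001, 0.997, -0.081, 0.003]
wrist_force: [-2.1, -1.4, 0.2]
width: 0.005
```

Emit:
servo_tool(
  motion=[
    [1,[0.003,0,0],0],
    [1,[0.003,0,0],0],
    [1,[0.002,0,0],0],
  ],
)

```text
time: 9.5
ee_pos: [0.5291, -0.2406, 0.0457]
eef_rot: [0.0, 0.997, -0.081, -0.002]
wrist_force: [-11.2, 0.5, 5.2]
width: 0.005
```

Emit:
servo_tool(
  motion=[
    [1,[0.002,0,0],0],
    [1,[0.002,0,0],0],
  ],
)

```text
time: 9.7
ee_pos: [0.5288, -0.2405, 0.0458]
eef_rot: [-0.0, 0.997, -0.082, -0.007]
wrist_force: [-8.5, 0.1, 3.7]
width: 0.001
```

Right drawer is at its stop too. I'll back off, rise and check.

Emit:
servo_tool(
  motion=[
    [1,[0.003,0,0],0],
    [1,[-0.01,0,0],0],
    [1,[-0.04,0,0],0],
    [1,[-0.04,0,0],0],
    [1,[0,0,-0.045],0],
    [1,[0,0,-0.045],0],
    [1,[0,0,-0.045],0],
    [1,[0,0,-0.045],0],
    [1,[0,0,-0.045],0],
    [1,[0,0,-0.03],0],
    [1,[0,0,0],0],
  ],
)

```text
time: 10.8
ee_pos: [0.436, -0.2158, 0.295]
eef_rot: [-0.014, 0.997, -0.079, -0.016]
wrist_force: [0.2, -0.7, 0.5]
width: 0.002
```

```bash
cat >> h.py <<'E'
BQ=[.599,.186,-.23,1.413]
def lidp(th,u,w,y=0):
    X=np.array([-u*np.cos(th)+w*np.sin(th),y]);c,s=np.cos(BQ[2]),np.sin(BQ[2])
    return [BQ[0]+c*X[0]-s*y,BQ[1]+s*X[0]+c*y,.1+u*np.sin(th)+w*np.cos(th)]
E
python3 - <<'E'
from h import *
s=manip.snapshot("scene");t=manip.snapshot("top")
a=cv2.resize(t["img"][130:230,240:440,::-1],None,fx=4,fy=4,interpolation=cv2.INTER_CUBIC)[:290]
b=cv2.resize(s["img"][150:250,180:420,::-1],None,fx=3.3,fy=3.3,interpolation=cv2.INTER_CUBIC)[:300,:792]
b=cv2.copyMakeBorder(b,0,0,0,8,cv2.BORDER_CONSTANT)
cv2.imwrite("pics/c3.png",np.vstack([a,b]))
p=lidp(1.413,.1,.009); print(p)
c,si=np.cos(-.23),np.sin(-.23)
rel([[p[0]+.06*c,p[1]+.06*si,.30],[p[0]+.06*c,p[1]+.06*si,p[2]]])
E
```

```text
[np.float64(0.5923537086123116), np.float64(0.18755618501268093), np.float64(0.20017187778511616)]
t 10.9 ee [ 0.4345 -0.215   0.2902] yaw -0.157 w 0.0 F [-0.4  0.3  1.1]
shift to [0.651 0.174 0.3  ] [ 0.1521 -0.4182 -0.0047]
shift to [0.651 0.174 0.2  ] [ 0.1564 -0.4155  0.095 ]
```

View pics/c3.png

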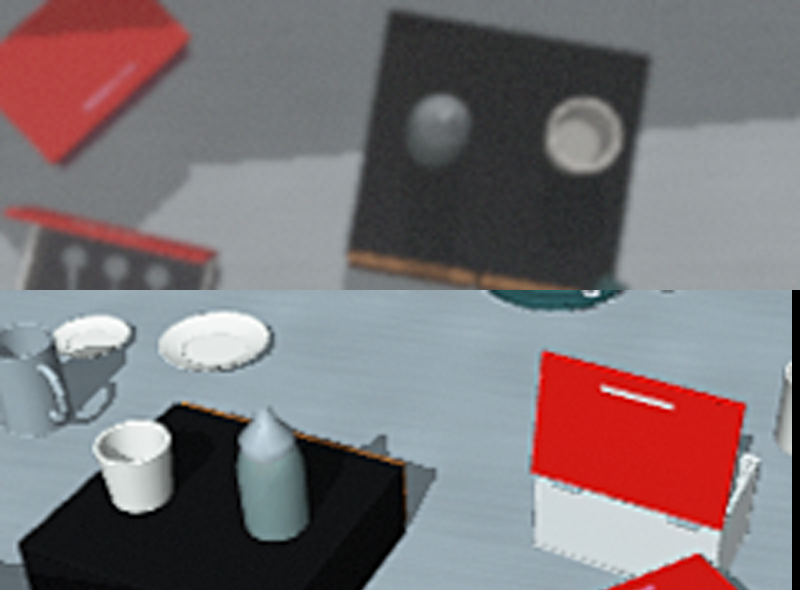

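Both fronts lie flush with the unit (row 265 in the top half), the cup and shaker have not moved, and the lid is still up. Now I'll go behind the lid.

Emit:
servo_tool(
  motion=[
    [1,[0.015,-0.035,-0.001],0],
    [1,[0.015,-0.035,-0.001],0],
    [1,[0.015,-0.035,-0.001],0],
    [1,[0.015,-0.035,-0.001],0],
    [1,[0.015,-0.035,-0.001],0],
    [1,[0.015,-0.035,-0.001],0],
    [1,[0.015,-0.035,-0.001],0],
    [1,[0.014,-0.035,0],0],
    [1,[0.014,-0.035,0],0],
    [1,[0.01,-0.03,0],4],
    [1,[0,0,0],0],
  ],
)

```text
time: 12.0
ee_pos: [0.6299, 0.1187, 0.264]
eef_rot: [-0.018, 0.992, -0.116, -0.045]
wrist_force: [-0.2, 0.2, 0.3]
width: 0.006
```

```bash
python3 - <<'E'
from h import *
p=lidp(1.413,.1,.009)
c,si=np.cos(-.23),np.sin(-.23)
rel([[p[0]+.05*c,p[1]+.05*si,.30],[p[0]+.05*c,p[1]+.05*si,p[2]]])
E
```

```text
t 12.0 ee [0.6299 0.1187 0.264 ] yaw -0.231 w 0.01 F [-0.2  0.2  0.3]
shift to [0.641 0.176 0.3  ] [-0.0057 -0.0594 -0.0341]
shift to [0.641 0.176 0.2  ] [ 0.0036 -0.0568  0.0653]
```

Emit:
servo_tool(
  motion=[
    [1,[0.005,-0.015,0],0],
    [1,[0.005,-0.015,0],0],
    [1,[0.003,-0.012,0.01],0],
    [1,[0,-0.01,0.015],0],
    [1,[0,0,0.015],0],
    [1,[0,0,0.01],0],
    [1,[0,0,0],0],
  ],
)

```text
time: 12.7
ee_pos: [0.6443, 0.1684, 0.1955]
eef_rot: [-0.015, 0.992, -0.115, -0.056]
wrist_force: [-0.8, -0.3, 0.5]
width: 0.005
```

```bash
python3 - <<'E'
from h import *
p=lidp(1.413,.1,.009); print(manip.get_obs()["eef_rot"])
c,si=np.cos(-.23),np.sin(-.23)
rel([p]+[lidp(th,.1,.012) for th in (1.2,.9,.6,.3,0)])
E
```

```text
[-0.01521749  0.99163087 -0.11516834 -0.05632851]
t 12.7 ee [0.6443 0.1684 0.1955] yaw -0.23 w 0.01 F [-0.8 -0.3  0.5]
shift to [0.592 0.188 0.2  ] [-0.0551 -0.0068  0.0018]
shift to [0.575 0.192 0.198] [-0.0729 -0.0067  0.0065]
shift to [0.548 0.198 0.186] [-0.0991 -0.0064  0.0214]
shift to [0.525 0.203 0.166] [-0.1197 -0.006   0.0433]
shift to [0.509 0.207 0.141] [-0.1329 -0.0056  0.0704]
shift to [0.502 0.209 0.112] [-0.1375 -0.005   0.1001]
```

Emit:
servo_tool(
  motion=[
    [1,[-0.01,-0.002,0],0],
    [1,[-0.01,-0.002,0],0],
    [1,[-0.01,-0.002,0],0],
    [1,[-0.007,0,0],0],
    [1,[-0.006,0,0],0],
    [1,[-0.006,0,0.001],0],
    [1,[-0.006,0,0.001],0],
    [1,[-0.006,0,0.002],0],
  ],
)

```text
time: 13.5
ee_pos: [0.5841, 0.1873, 0.1999]
eef_rot: [-0.015, 0.992, -0.117, -0.053]
wrist_force: [0.9, 0.1, -0.7]
width: 0.004
```

```bash
python3 - <<'E'
from h import *
rel([lidp(th,.1,.009) for th in (1.2,.9,.6,.3,0)])
E
```

```text
t 13.5 ee [0.5841 0.1873 0.1999] yaw -0.233 w 0.0 F [ 0.9  0.1 -0.7]
shift to [0.572 0.192 0.196] [-0.0126 -0.002   0.0048]
shift to [0.545 0.199 0.184] [-0.0384 -0.0016  0.0203]
shift to [0.524 0.204 0.164] [-0.0584 -0.0011  0.0426]
shift to [0.509 0.207 0.138] [-0.0709 -0.0006  0.0699]
shift to [0.502 0.209 0.109] [-0.0748 -0.      0.0996]
```

Force of about 1 N, so it's in contact and turning the lid. Following the arc.

Emit:
servo_tool(
  motion=[
    [1,[-0.006,0,0.002],0],
    [1,[-0.006,0,0.003],0],
    [1,[-0.006,0,0.003],0],
    [1,[-0.005,0,0.004],0],
    [1,[-0.005,0,0.005],0],
    [1,[-0.005,0,0.005],0],
    [1,[-0.004,0,0.005],0],
    [1,[-0.004,0,0.005],0],
  ],
)

```text
time: 14.3
ee_pos: [0.5367, 0.1991, 0.1718]
eef_rot: [-0.016, 0.992, -0.117, -0.053]
wrist_force: [-0.1, 0.4, 1.2]
width: 0.006
```

```bash
python3 - <<'E'
from h import *
rel([lidp(th,.1,.009) for th in (.6,.3,0)])
s=manip.snapshot("scene")
cv2.imwrite("pics/s4.png",cv2.resize(s["img"][140:280,320:500,::-1],None,fx=3,fy=3,interpolation=cv2.INTER_CUBIC))
E
```

```text
t 14.3 ee [0.5367 0.1991 0.1718] yaw -0.233 w 0.01 F [-0.1  0.4  1.2]
shift to [0.524 0.204 0.164] [-0.0129 -0.0012  0.0094]
shift to [0.509 0.207 0.138] [-0.0254 -0.0006  0.0367]
shift to [0.502 0.209 0.109] [-0.0293 -0.0001  0.0664]
```

View pics/s4.png

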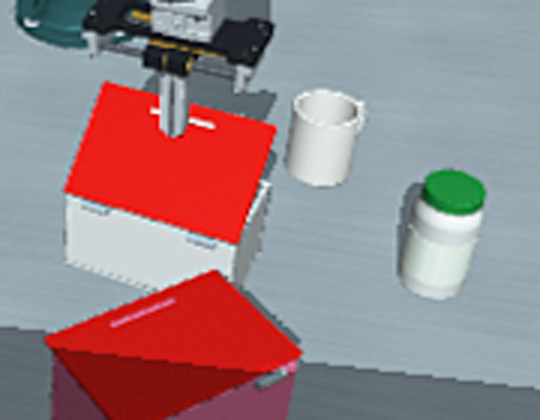

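The lid is at roughly half angle with the fingertips on its outer face, and the box hasn't moved. Continuing down.

Emit:
servo_tool(
  motion=[
    [1,[-0.004,0,0.005],0],
    [1,[-0.004,0,0.005],0],
    [1,[-0.003,0,0.005],0],
    [1,[-0.003,0,0.005],0],
    [1,[-0.002,0,0.005],0],
    [1,[-0.002,0,0.005],0],
    [1,[-0.001,0,0.005],0],
    [1,[-0.001,0,0.005],0],
  ],
)

```text
time: 15.15
ee_pos: [0.5104, 0.2059, 0.1296]
eef_rot: [-0.015, 0.992, -0.117, -0.054]
wrist_force: [-0.6, 0.1, 0.1]
width: 0.009
```

Emit:
servo_tool(
  motion=[
    [1,[0,0,0.004],0],
    [1,[0,0,0.004],0],
    [1,[0,0,0.003],0],
    [1,[0,0,0.003],0],
  ],
)

```text
time: 15.55
ee_pos: [0.5074, 0.2067, 0.1139]
eef_rot: [-0.015, 0.992, -0.116, -0.056]
wrist_force: [-0.2, -0.2, 1.6]
width: 0.003
```

Emit:
servo_tool(
  motion=[
    [1,[0,0,0.002],0],
    [1,[0,0,0.002],0],
    [1,[0,0,0.002],0],
  ],
)

```text
time: 15.85
ee_pos: [0.507, 0.2069, 0.1096]
eef_rot: [-0.015, 0.992, -0.116, -0.055]
wrist_force: [-3.8, -1.5, 12.2]
width: 0.002
```

Emit:
servo_tool(
  motion=[
    [1,[0,0,0.002],0],
    [1,[0,0,0.002],0],
  ],
)

```text
time: 16.05
ee_pos: [0.507, 0.2069, 0.1098]
eef_rot: [-0.015, 0.992, -0.116, -0.054]
wrist_force: [-3.3, -1.3, 7.3]
width: 0.003
```

Emit:
servo_tool(
  motion=[
    [1,[0,0,0.003],0],
    [1,[0,0,0.003],0],
  ],
)

```text
time: 16.25
ee_pos: [0.5071, 0.2069, 0.1096]
eef_rot: [-0.016, 0.992, -0.116, -0.052]
wrist_force: [-3.3, -2.8, 10.7]
width: 0.002
```

The lid has bottomed out at z 0.1096 (expected 0.109) with about 10 N. I'll lift clear, move aside and check.

Emit:
servo_tool(
  motion=[
    [1,[0,0,-0.01],0],
    [1,[0,0,-0.03],0],
    [1,[0,0,-0.04],0],
    [1,[0,0,-0.04],0],
    [1,[-0.03,0.02,-0.03],0],
    [1,[-0.04,0.02,0],0],
    [1,[-0.04,0.02,0],0],
    [1,[-0.04,0.02,0],0],
    [1,[0,0,0],0],
    [1,[0,0,0],0],
  ],
)

```text
time: 17.25
ee_pos: [0.3569, 0.1557, 0.2811]
eef_rot: [-0.017, 0.992, -0.117, -0.048]
wrist_force: [-0.3, -0.2, -0.1]
width: 0.008
```

```bash
python3 - <<'E'
from h import *
rel([])
s=manip.snapshot("scene");t=manip.snapshot("top")
a=cv2.resize(t["img"][125:275,180:470,::-1],None,fx=2,fy=2,interpolation=cv2.INTER_CUBIC)
b=cv2.resize(s["img"][145:285,180:490,::-1],None,fx=2,fy=2,interpolation=cv2.INTER_CUBIC)
a=cv2.copyMakeBorder(a,0,0,0,40,cv2.BORDER_CONSTANT)
cv2.imwrite("pics/f.png",np.vstack([a,b]))
E
```

```text
t 17.25 ee [0.3569 0.1557 0.2811] yaw -0.233 w 0.01 F [-0.3 -0.2 -0.1]
```

View pics/f.png

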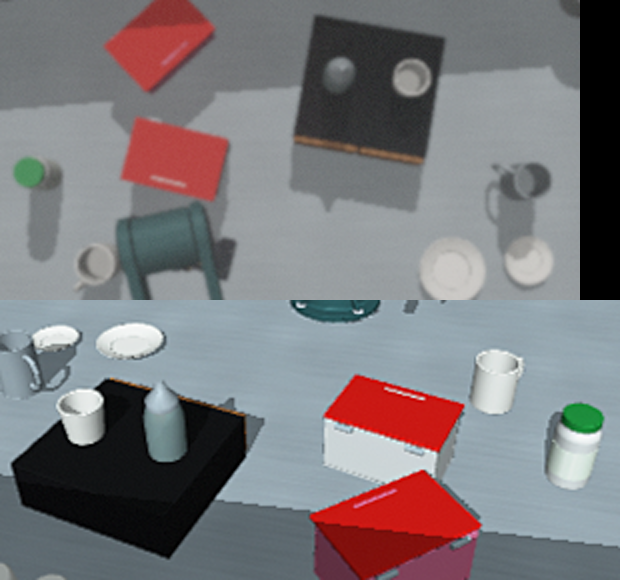

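The lid lies flat and both drawer fronts are flush. The mug (228,257), cup, shaker, jug, jar and plates are where they were, and the robot is clear.

```bash
python3 -c "
from cell import manip
print(manip.hand_in())"
```

```text
the job is handed in; nothing more can be done
None
```

I closed the left drawer, then the right, then the red lid, using only the closed fingertips, and handed the job in at about 17 s of the 61 s.

- **Drawers:** each stopped firmly at the end of its travel with about 8–11 N on the wrist. In the pictures afterwards both fronts lie flush with the unit.
- **Lid:** it bottomed out with the fingertips at 0.1096 m height, against 0.109 m expected, under about 7–12 N. The last picture shows it flat.
- **Surroundings:** in the last picture the box, mug, cup, shaker, jug, jar, plates and the pink look-alike box appear where they started. I judged this by eye, apart from the mug, whose pixel position I compared. The robot was touching nothing at hand-in.

One thing disagreed: the tool tilted by about 5–6° during the faster moves. I left it, because the tilt leaned away from the lid and did no harm.

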